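# Put the sharpening stone back in its base

### The job

The kitchen sharpening stone has dried, standing on its long edge in the drying stand. Take it out, lay it on a broad face on the bare worktop and let go, then pick it up again across its width and seat it flat and square in the shallow pocket of its wooden base. Do not drop it in, and leave the kettle, canister, mug and bottle where they are.

Things in the scene. Friction and masses are not known exactly. Their poses are not given: they have to be found in the camera images.
- stone: Grey two-layer sharpening stone, a block 150 x 26 x 50 mm, about 0.4 kg, usable either way round and either face up. Origin at its centre; x along the 150 mm length, y through the 26 mm thickness, z along the 50 mm width. Starts on a long edge (z up) in the stand's groove, underside 8 mm and top 58 mm above the worktop. If stood on the worktop, a push near its top tips it over.
- base: Fixed mid-brown wooden holder, 200 x 80 mm, 18 mm high; in its top a centred pocket 155 x 55 mm, 7 mm deep (2.5 mm play each side of the stone, 2 mm chamfer). Origin: centre of its underside; x along its length, z up. Seated, the stone's centre is 24 mm above this origin and it stands 19 mm proud of the rim: hold it with the fingertips 8 mm or more above its underside.
- pocket (a point): Centre of the pocket's floor in the base, 11 mm above the worktop; axes as the base's.
- stand: Fixed white plastic drying stand, 170 x 70 mm: an 8 mm floor and two rails along x, each 12 mm thick, up to 22 mm above the worktop, with a 30 mm groove between. Origin: centre of its underside; x along the groove, z up. Stand and base lie either side of the robot's midline, which is which varies; the worktop between them is free.
- kettle: Copper-toned kettle, 165 mm across its body, about 220 mm from spout to handle, 171 mm high. Origin at the centre of its underside. Bystander.
- canister: Round plastic sugar canister, 106 mm across, 147 mm high. Origin at the centre of its underside. Bystander.
- mug: White ceramic mug, 82 mm across, 90 mm high, handle at its +y side. Origin at the centre of its underside. Bystander.
- bottle: Empty glass milk bottle, 76 mm across, 195 mm high. Origin at the centre of its underside. Bystander.

How it is judged:
By the outcome, as a careful person would: the job done as asked, in the order asked, and still so for the second after the job is handed in, with the robot touching nothing.
It also fails if it takes over 64 s, if anything falls off the work surface, if the arm or the gripper's body presses on something with over 40 N, if the wrist force passes 120 N, or if a joint passes its speed limit or range.

### The arm

A 7-joint arm with a two-finger parallel gripper is mounted at the origin on the work surface. World frame = base frame: x ahead of the robot, y to its left, z up, the work surface at z = 0. Lengths are in m, angles in rad, forces in N, time in s.
With the tool pointing down it reaches from about 0.4 to 0.9 m from the base axis. Payload 5.5 kg.
Tool frame: the origin (TCP) lies between the finger pads; the fingertips stand bot.nose_length ahead of it and the grasp point (between the pads) lies 11 mm behind it (bot.nose_length is the distance from the TCP to the fingertips, in m); z points along the fingers, y is the line along which they close (so a half turn about z gives the same grasp; the last joint's range is limited). The gripper opens to 85 mm and grips with 20 to 120 N. Pads are 22 mm wide; open, the fingers measure 114 mm over their backs; the gripper's body (76 mm by 85 mm) begins 54 mm behind the grasp point. The pads swing forward as they close: fully open they stand 13 mm farther back than shut.
Start: joints at [1.416, 0.501, -0.427, 1.55, 0.221, 1.138, -0.21], TCP at [0.264, -0.594, 0.214] pointing down, gripper open.
Joint ranges: [-2.88, 2.88], [-0.31, 2.03], [-1.54, 1.56], [0.2, 2.42], [-1.41, 4.55], [0.19, 2.02], [-2.57, 2.57]. Speed limits (rad/s): [2.57, 2.57, 3.14, 3.14, 3.14, 3.14, 3.14].

### API

Orientations are given as a unit quaternion [w, x, y, z].
In Python, from station import bot, eyes gives the robot as it stands. The module is installed in compiled form; this text tells all that it offers.
- The arm moves only by the tool send_rows, never from a script. Its argument "targets" is a list of rows, each a list of 3 entries, a list of its own where there are three numbers: the shift along the tool's x, y, z as a fraction of full scale, then the turn, a rotation vector about the tool's x, y, z as a fraction of full scale, then the opening, from -1 (shut) to 1 (fully open). A call has 1 to 8 rows; each row shifts and turns the commanded pose from where the row before left it, along the tool's axes as they then stand; what a row does not reach is not made up. Full scale, the value 1, is 0.03 m for a shift and 5 degrees for a turn. A row lasts 1/10 s, in which the tool goes at most 50 mm and 8.59 degrees, less where a joint would pass 70% of its speed; a pose out of reach is approached as far as the arm can. A call with a number of a shift or a turn outside -1 to 1 is refused whole. A call with a gripper value outside its range is refused whole. The fingers move at their own pace and stop on an object; "force" is the grip in N (left out, the last holds). Time passes only in rows, so rows that do not move let the fingers close. It gives the time, the measured TCP pose, the force, the opening and the grip force at its end, in the units of the state.
- bot.observe(): the state, without advancing time (a new reading comes with each control period).
- eyes.capture(name): name is "scene" or "top" or "wrist"; returns the picture (420x560x3 uint8, red, green, blue); there is no depth.
- eyes.camera_model(name): a dict with "mtx" (3x3 intrinsics, pixels), "extrinsics" (4x4, takes a point from camera to world coordinates); the wrist camera has in their place "tool_from_camera" (4x4, takes a point from camera to tool coordinates, whose origin is the TCP and whose axes are the flange's). Camera axes: x right, y up, looking along -z (the intrinsics and any distortion apply to the point x, -y, -z); pixel columns grow to the right and rows downward; lengths in m; the calibration is good to about 2 mm. A picture is of the moment at which its call begins: read the wrist's pose just before it. camera_model takes no time and is no camera call.
- bot.finish_job(): hands the job in; it is judged then, once.
The state is a dict: "clock": time; "joint_positions": joint angles; "qvel": joint speeds; "effort": joint torques, N m; "eef_pos": TCP position; "ee_rot": TCP orientation; "wrist_force": force on the tool from outside, world axes, zero at the start; "moment": the same for the moment, N m; "gripper_width": opening from 0.0 (shut) to 1.0 (fully open); "grasp_force": force on a finger pad.
Only numpy, scipy, OpenCV 4.12 (cv2) and the standard library are available. Lean on these libraries where they do the work, as an engineer would, in place of code of your own. Each camera call takes 0.05 s, during which the arm holds its last target. There are 200 camera calls.

## Working session

There is one attempt and no reset: what is moved stays moved. The work goes in short steps, Python scripts to look and compute and a tool call to move; the robot and the scene stay as the last step left them, time stands still between calls to the robot, and variables do not carry over. Pictures are saved under pics/ and viewed, at most 10 in all, crops included, and the job is handed in when it is done.

Besides the shell and the picture viewer there is one more tool, called after "Emit:" as name(argument=value, ...), one argument or row to a line, values as JSON. send_rows: Moves the arm, as the interface text tells. Shift numbers are shares of 0.03 m and turn numbers shares of 5 degrees, none past 1 either way. Its arguments: {"type":"object","properties":{"targets":{"type":"array","items":{"type":"array"}},"force":{"type":"number"}},"required":["targets"]}

```bash
mkdir -p pics; python3 - <<'E'
from station import bot, eyes
import cv2,numpy as np
np.set_printoptions(precision=4,suppress=True)
print(bot.nose_length,bot.observe())
for n in("top","scene"):
    cv2.imwrite(f"pics/{n}0.png",eyes.capture(n)[...,::-1]); print(eyes.camera_model(n))
print(eyes.camera_model("wrist"))
E
```

```text
0.008 {'clock': 0.0, 'joint_positions': array([ 1.4162,  0.5018, -0.4268,  1.5515,  0.2208,  1.1383, -0.2103]), 'qvel': array([ 0.    ,  0.0002, -0.0015, -0.0002,  0.0002, -0.0007, -0.0018]), 'effort': array([ -0.0006, -56.9522,  -5.8164, -28.0947,   0.0106,   0.0119,
        -0.    ]), 'eef_pos': array([ 0.2634, -0.5934,  0.213 ]), 'ee_rot': array([-0.0009,  0.9783,  0.2074, -0.0001]), 'wrist_force': array([-0.9733,  0.0897,  0.1926]), 'moment': array([ 0.056 ,  0.0152, -0.02  ]), 'grasp_force': 0.0, 'gripper_width': 1.0015935352214789}
{'mtx': array([[412.0977,   0.    , 276.0166],
       [  0.    , 412.0977, 213.1064],
       [  0.    ,   0.    ,   1.    ]]), 'extrinsics': array([[-0.0243,  0.9897, -0.1411,  0.4184],
       [-0.9997, -0.0247, -0.0015, -0.0353],
       [-0.005 ,  0.141 ,  0.99  ,  1.31  ],
       [ 0.    ,  0.    ,  0.    ,  1.    ]])}
{'mtx': array([[389.3003,   0.    , 274.3093],
       [  0.    , 389.3003, 211.2726],
       [  0.    ,   0.    ,   1.    ]]), 'extrinsics': array([[-0.3851, -0.6866,  0.6167,  1.3954],
       [ 0.9227, -0.2732,  0.272 ,  0.3328],
       [-0.0183,  0.6738,  0.7387,  1.013 ],
       [ 0.    ,  0.    ,  0.    ,  1.    ]])}
{'mtx': array([[344.1214,   0.    , 278.4247],
       [  0.    , 344.1214, 204.0701],
       [  0.    ,   0.    ,   1.    ]]), 'tool_from_camera': array([[-0.0006,  0.9625,  0.2712,  0.0677],
       [ 1.    ,  0.0005,  0.0005, -0.0006],
       [ 0.0004,  0.2712, -0.9625, -0.1603],
       [ 0.    ,  0.    ,  0.    ,  1.    ]])}
```

View pics/top0.png

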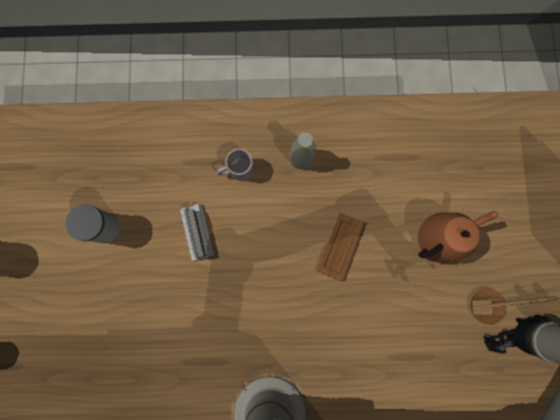

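View pics/scene0.png

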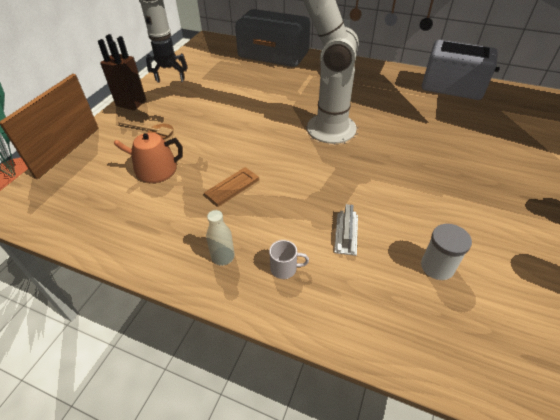

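The top view shows the stand with the stone around (197,232), the base around (341,247), kettle at (450,238), mug at (238,163), bottle at (304,150) and canister at (88,223). The arm is at lower right. Next I'll zoom in on the stand and base.

```bash
cat > h.py <<'E'
from station import bot, eyes
import cv2,numpy as np
from scipy.spatial.transform import Rotation as R
np.set_printoptions(precision=4,suppress=True)
def ray(n,uv,z,T=None):
    m=eyes.camera_model(n); T=m["extrinsics"] if T is None else T
    K=m["mtx"]; uv=np.atleast_2d(uv).astype(float)
    d=np.c_[(uv[:,0]-K[0,2])/K[0,0],-(uv[:,1]-K[1,2])/K[1,1],-np.ones(len(uv))]@T[:3,:3].T
    o=T[:3,3]; return o+d*((z-o[2])/d[:,2])[:,None]
def tool():
    s=bot.observe(); q=s["ee_rot"]; T=np.eye(4)
    T[:3,:3]=R.from_quat([q[1],q[2],q[3],q[0]]).as_matrix(); T[:3,3]=s["eef_pos"]; return T
def wristT(T): return T@eyes.camera_model("wrist")["tool_from_camera"]
E
python3 - <<'E'
from h import *
im=cv2.imread("pics/top0.png")
a=cv2.resize(im[195:270,165:240],None,fx=5,fy=5,interpolation=cv2.INTER_CUBIC)
b=cv2.resize(im[205:290,300:385],(375,375),interpolation=cv2.INTER_CUBIC)
cv2.imwrite("pics/z.png",np.hstack([a,b]))
print(ray("top",[[197,232]],.022),ray("top",[[341,247]],.018),ray("top",[[238,163]],.09),ray("top",[[304,140]],.19),ray("top",[[88,220]],.147))
E
```

```text
[[0.5483 0.2162 0.022 ]] [[ 0.4904 -0.2339  0.018 ]] [[0.7492 0.0786 0.09  ]] [[ 0.7839 -0.1173  0.19  ]] [[0.5777 0.5028 0.147 ]]
```

View pics/z.png

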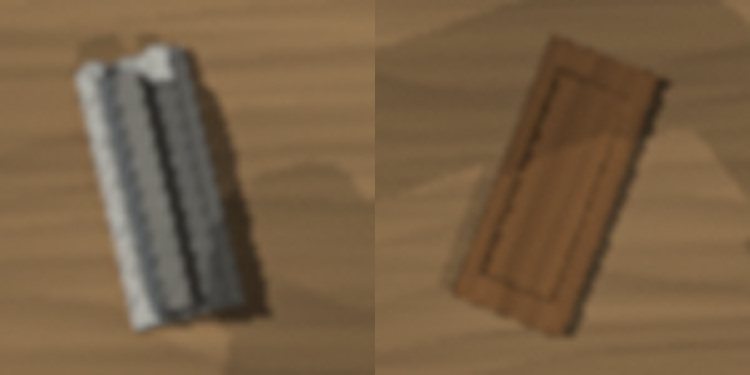

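Base and stand positions agree with their sizes and the reach, with stand yaw about +12° and base yaw about -22°. I'll move over the base for a wrist look.

Emit:
send_rows(
  targets=[
    [[1, -0.9, -0.4], [0, 0, 0], 1],
    [[1, -0.9, -0.4], [0, 0, 0], 1],
    [[1, -0.9, -0.4], [0, 0, 0], 1],
    [[1, -0.9, -0.4], [0, 0, 0], 1],
    [[1, -0.9, 0], [0, 0, 0], 1],
    [[1, -0.9, 0], [0, 0, 0], 1],
    [[1, -0.9, 0], [0, 0, 0], 1],
    [[1, -0.9, 0], [0, 0, 0], 1],
  ],
)

```text
clock: 0.9
eef_pos: [0.3956, -0.2976, 0.2618]
ee_rot: [-0.0, 0.978, 0.207, -0.0]
wrist_force: [1.2, 0.0, 1.3]
gripper_width: 0.998
grasp_force: 0.0
```

Emit:
send_rows(
  targets=[
    [[1, -0.9, 0], [0, 0, 0], 1],
    [[1, -0.9, 0], [0, 0, 0], 1],
    [[0, 0, 0], [0, 0, 0], 1],
    [[0, 0, 0], [0, 0, 0], 1],
  ],
)

```text
clock: 1.3
eef_pos: [0.4285, -0.2247, 0.2619]
ee_rot: [0.0, 0.978, 0.209, -0.0]
wrist_force: [-0.1, -0.5, -0.7]
gripper_width: 0.998
grasp_force: 0.0
```

```bash
python3 - <<'E'
from h import *
T=tool(); im=eyes.capture("wrist")[...,::-1]; np.save("Tb.npy",T); cv2.imwrite("pics/wb.png",im); print(T, bot.observe()["clock"],bot.observe()["joint_positions"])
E
```

```text
[[ 0.9128  0.4084 -0.0004  0.4285]
 [ 0.4084 -0.9128 -0.0003 -0.2247]
 [-0.0005  0.0001 -1.      0.2619]
 [ 0.      0.      0.      1.    ]] 1.35 [ 1.0304  0.1687 -0.664   1.892   0.1159  1.1194 -0.8304]
```

View pics/wb.png

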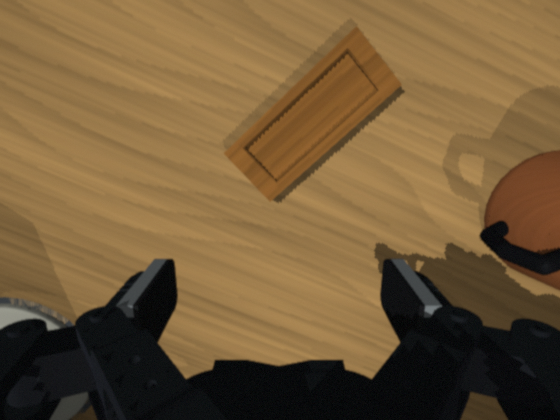

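The wrist view shows the base's top rim with corners near (226,153), (355,27), (404,90) and (276,200), and pocket corners near (346,53), (379,91), (279,180) and (246,150).

```bash
cat >> h.py <<'E'
def rect(P):  # corners in order: end A left, end B left, end B right, end A right
    P=np.array(P)[:,:2]; c=P.mean(0); ax=(P[1]+P[2]-P[0]-P[3])/2
    L=[np.linalg.norm(P[i]-P[(i+1)%4]) for i in range(4)]
    return c,np.degrees(np.arctan2(ax[1],ax[0])),np.array(L)
E
python3 - <<'E'
from h import *
T=wristT(np.load("Tb.npy"))
im=cv2.imread("pics/wb.png"); g=cv2.cvtColor(im,cv2.COLOR_BGR2GRAY)
o=[[226,153],[355,27],[404,90],[276,200]]; p=[[246,150],[346,53],[379,91],[279,180]]
for q in (o,p): print(rect(ray("wrist",q,.018,T)))
# top view
print(rect(ray("top",[[317,270.8],[340.8,212.9],[366.4,223.1],[344.2,281]],.018)))
for k,z in(("a",1),): 
    cr=cv2.resize(im[5:215,210:420],(800,600)[1:]*2,interpolation=cv2.INTER_CUBIC)
    cv2.imwrite("pics/wbz.png",cr)
E
```

```text
(array([ 0.4923, -0.2384]), np.float64(-23.5529382345666), array([0.1959, 0.0866, 0.1914, 0.0817]))
(array([ 0.4918, -0.2363]), np.float64(-23.17682781640474), array([0.1528, 0.0553, 0.1507, 0.0526]))
(array([ 0.4914, -0.2376]), np.float64(-24.183615406094955), array([0.1974, 0.0863, 0.1948, 0.0893]))
```

View pics/wbz.png

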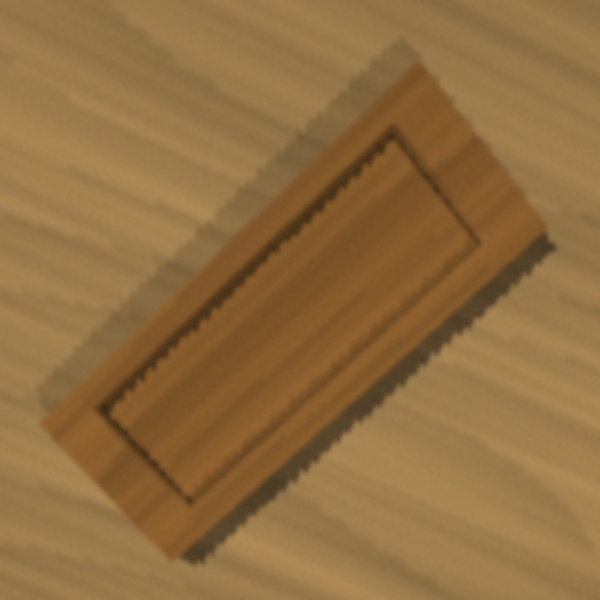

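Emit:
send_rows(
  targets=[
    [[0.35, -0.97, 0], [0, 0, 0.81], 1],
    [[0.35, -0.97, 0], [0, 0, 0.81], 1],
    [[0.35, -0.97, 0], [0, 0, 0.81], 1],
    [[0.35, -0.97, 0], [0, 0, 0], 1],
    [[0.35, -0.97, 0], [0, 0, 0], 1],
    [[0.35, -0.97, 0], [0, 0, 0], 1],
    [[0.35, -0.97, 0], [0, 0, 0], 1],
    [[0.35, -0.97, 0], [0, 0, 0], 1],
  ],
)

```text
clock: 2.15
eef_pos: [0.4502, 0.0193, 0.2619]
ee_rot: [0.0, 0.995, 0.101, -0.0]
wrist_force: [0.5, -0.4, 0.1]
gripper_width: 0.994
grasp_force: 0.0
```

Emit:
send_rows(
  targets=[
    [[0.35, -0.97, 0], [0, 0, 0], 1],
    [[0.35, -0.97, 0], [0, 0, 0], 1],
    [[0.35, -0.97, 0], [0, 0, 0], 1],
    [[0.35, -0.97, 0], [0, 0, 0], 1],
    [[0.35, -0.97, 0], [0, 0, 0], 1],
    [[0.35, -0.97, 0], [0, 0, 0], 1],
    [[0, 0, 0], [0, 0, 0], 1],
    [[0, 0, 0], [0, 0, 0], 1],
  ],
)

```text
clock: 2.95
eef_pos: [0.4763, 0.203, 0.2614]
ee_rot: [0.0, 0.995, 0.102, -0.001]
wrist_force: [0.5, -1.4, 0.1]
gripper_width: 1.003
grasp_force: 0.0
```

```bash
cat >> h.py <<'E'
def look(name,u0,v0,w,h,s):
    T=tool(); im=eyes.capture("wrist")[...,::-1]; np.save(f"T{name}.npy",T); cv2.imwrite(f"pics/{name}.png",im)
    cv2.imwrite(f"pics/{name}z.png",cv2.resize(im[v0:v0+h,u0:u0+w],None,fx=s,fy=s,interpolation=cv2.INTER_CUBIC))
    yaw=np.degrees(np.arctan2(T[1,0],T[0,0])); print(T[:3,3],"yaw",yaw,"q",bot.observe()["joint_positions"])
E
python3 -c "
from h import *
look('ws',80,0,400,300,2)"
```

```text
[0.4763 0.203  0.2614] yaw 11.750172853504317 q [ 0.3306  0.3037 -0.9366  1.8122  0.2661  1.1606 -2.0594]
```

View pics/wsz.png

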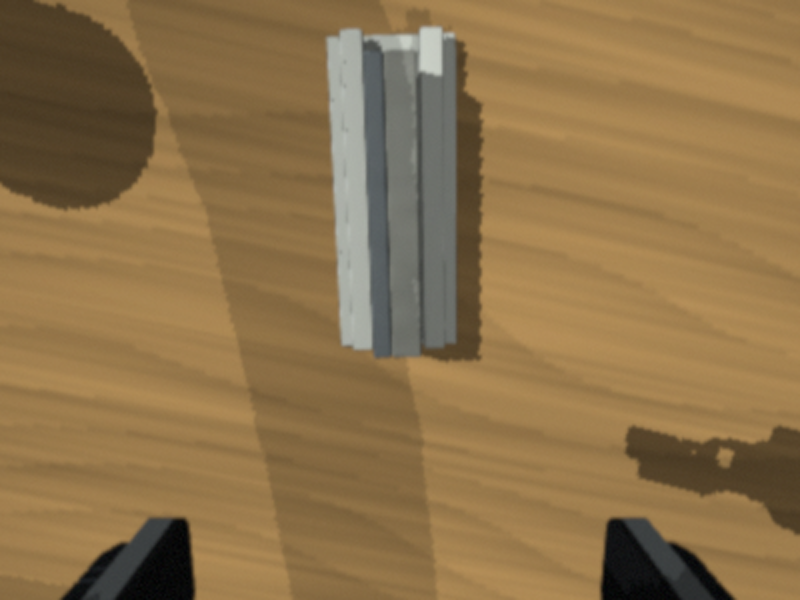

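The wrist view shows the stand's rails and the stone. The stone's top runs from about (364,42)/(418,48) at the far end to (373,355)/(420,355) at the near end in the 2x crop.

```bash
python3 - <<'E'
from h import *
T0=np.load("Tws.npy");T=wristT(T0)
f=lambda q:np.array(q)/2.+[80,0]
print(rect(ray("wrist",f([[373,355],[364,42],[418,46],[420,355]]),.058,T)))
print(rect(ray("wrist",f([[373,325],[364,42],[418,46],[420,325]]),.058,T)))
print("stand",rect(ray("wrist",f([[353,348],[340,30],[442,28],[445,347]]),.022,T)))
f=lambda q:np.array(q)/2.857+[210,5]
Tb=wristT(np.load("Tb.npy"))
for q in([[42,423],[422,63],[548,232],[175,560]],[[98,407],[394,128],[480,242],[190,503]]): print("base",rect(ray("wrist",f(q),.018,Tb)))
E
```

```text
(array([0.5445, 0.2192]), np.float64(12.702063295489841), array([0.152 , 0.0258, 0.1502, 0.0253]))
(array([0.5524, 0.2209]), np.float64(12.821285051254867), array([0.1358, 0.0258, 0.134 , 0.025 ]))
stand (array([0.5505, 0.2199]), np.float64(13.186397476972092), array([0.1685, 0.0533, 0.1688, 0.0542]))
base (array([ 0.4921, -0.2368]), np.float64(-23.70346755880308), array([0.1992, 0.0797, 0.1971, 0.0795]))
base (array([ 0.4927, -0.2349]), np.float64(-23.480412272171233), array([0.1558, 0.0545, 0.1538, 0.0548]))
```

Emit:
send_rows(
  targets=[
    [[0.78, -0.02, 0.5], [0, 0, -0.21], 1],
    [[0.78, -0.02, 0.5], [0, 0, 0], 1],
    [[0.78, -0.03, 0.5], [0, 0, 0], 1],
    [[0, 0, 1], [0, 0, 0], 1],
    [[0, 0, 1], [0, 0, 0], 1],
    [[0, 0, 1], [0, 0, 0], 1],
    [[0, 0, 1], [0, 0, 0], 1],
    [[0, 0, 0], [0, 0, 0], 1],
  ],
)

```text
clock: 3.8
eef_pos: [0.5417, 0.2165, 0.0928]
ee_rot: [0.002, 0.994, 0.11, -0.004]
wrist_force: [-0.7, -0.9, 0.8]
gripper_width: 1.001
grasp_force: 0.0
```

```bash
cat >> h.py <<'E'
def to(x,y,z,yaw):
    T=tool(); d=np.array([x,y,z])-T[:3,3]; y0=np.degrees(np.arctan2(T[1,0],T[0,0]))
    print("at",T[:3,3],"yaw",y0,"tilt",np.degrees(T[2,:2]),"| units",T[:3,:3].T@d/.03,"turn z",-(yaw-y0)/5)
E
python3 -c "
from h import *
look('wg',0,0,560,420,1); to(.5445,.2192,.037,12.8)"
```

```text
[0.5417 0.2165 0.0928] yaw 12.643482334576596 q [ 0.1483  0.6279 -0.7741  1.8003  0.5336  0.9405 -2.2078]
at [0.5431 0.218  0.0953] yaw 12.679295345789937 tilt [-0.2634  0.0957] | units [ 0.0629 -0.032   1.9417] turn z -0.024140930842012763
```

Emit:
send_rows(
  targets=[
    [[0.05, -0.03, 0.5], [0, 0, 0], 1],
    [[0, 0, 0.5], [0, 0, 0], 1],
    [[0, 0, 0.5], [0, 0, 0], 1],
    [[0, 0, 0.4], [0, 0, 0], 1],
    [[0, 0, 0], [0, 0, 0], 1],
    [[0, 0, 0], [0, 0, 0], 1],
  ],
)

```text
clock: 4.45
eef_pos: [0.545, 0.2227, 0.0397]
ee_rot: [-0.0, 0.994, 0.112, -0.0]
wrist_force: [-0.1, 0.9, 0.7]
gripper_width: 1.002
grasp_force: 0.0
```

```bash
python3 -c "
from h import *
look('wg2',0,0,560,420,1); to(.5445,.2192,.037,12.8);print(bot.observe()['wrist_force'])"
```

```text
[0.545  0.2227 0.0397] yaw 12.863887311822308 q [ 0.1017  0.7038 -0.7198  1.8197  0.6034  0.8504 -2.2604]
at [0.5455 0.2229 0.0402] yaw 12.86171404950213 tilt [ 0.0177 -0.0179] | units [-0.0586  0.1135  0.1069] turn z 0.012342809900425777
[ 0.459  -0.7048  0.231 ]
```

View pics/wg2.png

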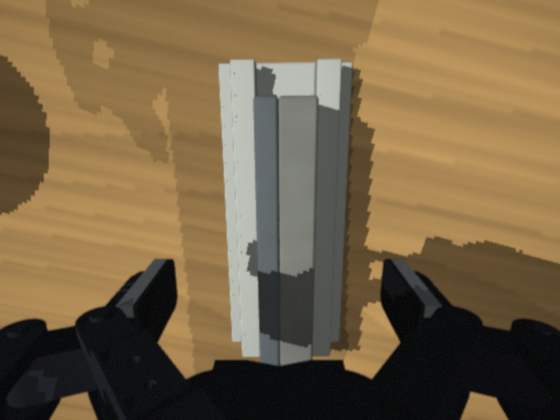

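The picture shows the stone at columns 255–317 between the fingers, whose centre is near column 279. I'll shift 3 mm and then grip.

Emit:
send_rows(
  targets=[
    [[-0.05, 0.11, 0.1], [0, 0, 0], 1],
    [[0, 0, 0], [0, 0, 0], 0],
    [[0, 0, 0], [0, 0, 0], -1],
    [[0, 0, 0], [0, 0, 0], -1],
    [[0, 0, 0], [0, 0, 0], -1],
    [[0, 0, 0], [0, 0, 0], -1],
    [[0, 0, 0], [0, 0, 0], -1],
    [[0, 0, 0], [0, 0, 0], -1],
  ],
  force=50,
)

```text
clock: 5.3
eef_pos: [0.5448, 0.2193, 0.0374]
ee_rot: [-0.0, 0.994, 0.112, 0.0]
wrist_force: [-1.3, 0.0, 5.3]
gripper_width: 0.276
grasp_force: 49.1
```

```bash
python3 -c "
from h import *
to(.52,.0,.14,-23.6);print(bot.observe()['wrist_force'],bot.observe()['grasp_force'])"
```

```text
at [0.5448 0.2193 0.0374] yaw 12.852195123635726 tilt [ 0.0337 -0.0109] | units [-2.4288  6.9422 -3.4214] turn z 7.290439024727145
[-1.3336  0.0209  5.2831] 49.09293830394745
```

Emit:
send_rows(
  targets=[
    [[0, 0, -0.5], [0, 0, 0], -1],
    [[0, 0, -0.7], [0, 0, 0], -1],
    [[0, 0, -0.7], [0, 0, 0], -1],
    [[-0.3, 0.85, -0.5], [0, 0, 0], -1],
    [[-0.3, 0.85, 0], [0, 0, 0], -1],
    [[-0.3, 0.85, 0], [0, 0, 0], -1],
    [[-0.3, 0.85, 0], [0, 0, 0], -1],
    [[-0.3, 0.85, 0], [0, 0, 0], -1],
  ],
)

```text
clock: 6.1
eef_pos: [0.5281, 0.083, 0.109]
ee_rot: [0.0, 0.994, 0.112, -0.001]
wrist_force: [0.7, -0.6, -5.1]
gripper_width: 0.277
grasp_force: 49.8
```

Emit:
send_rows(
  targets=[
    [[0, 0, 0], [0, 0, 0.9], -1],
    [[0, 0, 0], [0, 0, 0.9], -1],
    [[0, 0, 0], [0, 0, 0.9], -1],
    [[0, 0, 0], [0, 0, 0.9], -1],
    [[0, 0, 0], [0, 0, 0.9], -1],
    [[0, 0, 0], [0, 0, 0.9], -1],
    [[0, 0, 0], [0, 0, 0.9], -1],
    [[0, 0, 0], [0, 0, 0.9], -1],
  ],
)

```text
clock: 6.9
eef_pos: [0.5282, 0.0843, 0.1089]
ee_rot: [0.0, 0.979, -0.202, -0.001]
wrist_force: [-0.1, -0.4, -4.4]
gripper_width: 0.274
grasp_force: 50.0
```

```bash
python3 -c "
from h import *
look('wh',130,100,300,240,2.5)
to(.52,.02,.030,-23.6);s=bot.observe();print(s['wrist_force'],s['grasp_force'],s['joint_positions'],s['clock'])"
```

```text
[0.5282 0.0843 0.1089] yaw -23.350178916319667 q [ 0.3182  0.4817 -0.6571  1.9227  0.3809  0.8646 -2.518 ]
at [0.5283 0.0844 0.109 ] yaw -23.553599354760607 tilt [-0.0607  0.0356] | units [0.6078 2.0753 2.6348] turn z 0.009280129047878916
[-0.6263 -0.2725 -3.4391] 49.96503710746765 [ 0.3182  0.4817 -0.6571  1.9227  0.3809  0.8646 -2.518 ] 6.95
```

Emit:
send_rows(
  targets=[
    [[0.3, 0.9, 0], [0, 0, 0], -1],
    [[0.3, 0.9, 0], [0, 0, 0], -1],
    [[0.28, 0.89, 0], [0, 0, 0], -1],
    [[0, 0, 0.8], [0, 0, 0], -1],
    [[0, 0, 0.8], [0, 0, 0], -1],
    [[0, 0, 0.6], [0, 0, 0], -1],
    [[0, 0, 0.25], [0, 0, 0], -1],
    [[0, 0, 0], [0, 0, 0], -1],
  ],
)

```text
clock: 7.75
eef_pos: [0.5204, 0.0001, 0.0346]
ee_rot: [0.0, 0.98, -0.2, -0.001]
wrist_force: [-0.9, -0.4, -4.1]
gripper_width: 0.277
grasp_force: 50.2
```

```bash
python3 -c "
from h import *
to(.52,0,.0294,-23.6);s=bot.observe();print(s['wrist_force'],s['joint_positions'],s['clock'])"
```

```text
at [0.5204 0.0001 0.0346] yaw -23.105073376259288 tilt [-0.1458  0.0419] | units [-0.0108  0.0077  0.1744] turn z 0.09898532474814274
[-0.8546 -0.4476 -4.0722] [ 0.4135  0.5724 -0.5772  1.9932  0.4686  0.7119 -2.4282] 7.75
```

Emit:
send_rows(
  targets=[
    [[0, 0, 0.1], [0, 0, 0], -1],
    [[0, 0, 0.06], [0, 0, 0], -1],
    [[0, 0, 0.03], [0, 0, 0], -1],
    [[0, 0, 0.02], [0, 0, 0], -1],
    [[0, 0, 0], [0, 0, 0], -1],
    [[0, 0, 0], [0, 0, 0], -1],
  ],
)

```text
clock: 8.35
eef_pos: [0.5219, 0.0, 0.0295]
ee_rot: [-0.0, 0.98, -0.201, 0.0]
wrist_force: [-0.4, -0.3, -3.0]
gripper_width: 0.279
grasp_force: 50.4
```

Emit:
send_rows(
  targets=[
    [[0, 0, 0.02], [0, 0, 0], -1],
    [[0, 0, 0.02], [0, 0, 0], -1],
    [[0, 0, 0], [0, 0, 0], -1],
    [[0, 0, 0], [0, 0, 0], -1],
  ],
)

```text
clock: 8.75
eef_pos: [0.5221, 0.0002, 0.0294]
ee_rot: [0.0, 0.98, -0.201, 0.001]
wrist_force: [-3.3, -0.5, 8.8]
gripper_width: 0.276
grasp_force: 52.0
```

Emit:
send_rows(
  targets=[
    [[0, 0, 0], [0, 0, 0], -0.2],
    [[0, 0, 0], [0, 0, 0], 1],
    [[0, 0, 0], [0, 0, 0], 1],
    [[0, 0, 0], [0, 0, 0], 1],
    [[0, 0, -0.6], [0, 0, 0], 1],
    [[0, 0, -0.8], [0, 0, 0], 1],
    [[0, 0, -0.8], [0, 0, 0], 1],
    [[0, 0, 0], [0, 0, 0], 1],
  ],
)

```text
clock: 9.55
eef_pos: [0.5242, 0.0004, 0.0969]
ee_rot: [-0.0, 0.98, -0.201, 0.003]
wrist_force: [0.5, -0.2, 0.1]
gripper_width: 0.998
grasp_force: 0.0
```

Emit:
send_rows(
  targets=[
    [[0, -0.8, 0], [0, 0, 0], -1],
    [[0, -0.8, 0], [0, 0, 0], -1],
    [[0, 0, 0], [0, 0, 0], -1],
    [[0, 0, 0], [0, 0, 0], -1],
    [[0, 0, 0], [0, 0, 0], -1],
    [[0, 0, 0], [0, 0, 0], -1],
  ],
)

```text
clock: 10.15
eef_pos: [0.54, 0.0429, 0.0936]
ee_rot: [0.0, 0.98, -0.201, -0.0]
wrist_force: [0.0, 0.2, -0.9]
gripper_width: 0.006
grasp_force: 0.0
```

```bash
python3 -c "
from h import *
look('wp',0,0,560,420,1)
to(.522,0,.05,-23.6);s=bot.observe();print(s['wrist_force'],s['gripper_width'],s['clock'])"
```

```text
[0.54   0.0429 0.0936] yaw -23.237874709971905 q [ 0.3764  0.5128 -0.6366  1.9162  0.4021  0.8425 -2.4483]
at [0.5401 0.043  0.0937] yaw -23.241072190776293 tilt [-0.0195  0.0444] | units [0.0123 1.5553 1.4582] turn z 0.07178556184474161
[-0.1462  0.0473 -0.4851] 0.003890958424356001 10.2
```

View pics/wp.png

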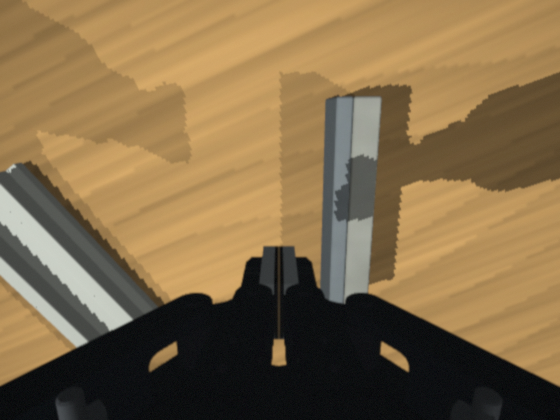

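The stone stands upright on the worktop, with its top at columns 325–380, and the closed fingers are to its left at column 278. I'll lower and tip it with a push.

Emit:
send_rows(
  targets=[
    [[0, 0, 0.7], [0, 0, 0], -1],
    [[0, 0, 0.76], [0, 0, 0], -1],
    [[0, 0.2, 0], [0, 0, 0], -1],
    [[0, 0.2, 0], [0, 0, 0], -1],
    [[0, 0.2, 0], [0, 0, 0], -1],
    [[0, 0.15, 0], [0, 0, 0], -1],
    [[0, 0.15, 0], [0, 0, 0], -1],
    [[0, 0.15, 0], [0, 0, 0], -1],
  ],
)

```text
clock: 11.0
eef_pos: [0.5283, 0.0147, 0.0508]
ee_rot: [-0.0, 0.98, -0.201, 0.0]
wrist_force: [0.1, -0.2, -0.0]
gripper_width: 0.001
grasp_force: 0.0
```

Emit:
send_rows(
  targets=[
    [[0, 0.15, 0], [0, 0, 0], -1],
    [[0, 0.15, 0], [0, 0, 0], -1],
    [[0, 0.15, 0], [0, 0, 0], -1],
    [[0, 0.15, 0], [0, 0, 0], -1],
    [[0, 0.1, 0], [0, 0, 0], -1],
    [[0, 0, 0], [0, 0, 0], -1],
    [[0, 0, 0], [0, 0, 0], -1],
  ],
)

```text
clock: 11.7
eef_pos: [0.5199, -0.004, 0.0502]
ee_rot: [-0.0, 0.98, -0.201, 0.0]
wrist_force: [-0.3, -0.4, -0.1]
gripper_width: -0.001
grasp_force: 0.0
```

Emit:
send_rows(
  targets=[
    [[0, -0.5, -0.5], [0, 0, 0], -1],
    [[-0.5, 0, -1], [0, 0, 0], 1],
    [[-1, 0, -1], [0, 0, 0], 1],
    [[-0.8, 0, -1], [0, 0, 0], 1],
    [[0, 0, -1], [0, 0, 0], 1],
    [[0, 0, 0], [0, 0, 0], 1],
    [[0, 0, 0], [0, 0, 0], 1],
  ],
)

```text
clock: 12.4
eef_pos: [0.463, 0.0368, 0.1859]
ee_rot: [0.0, 0.98, -0.201, 0.001]
wrist_force: [-0.5, 0.4, -0.8]
gripper_width: 0.993
grasp_force: 0.0
```

```bash
python3 -c "
from h import *
look('wl',130,0,400,300,2);print(bot.observe()['clock'])"
```

```text
[0.463  0.0368 0.1859] yaw -23.16184258253013 q [ 0.5314  0.2426 -0.753   2.0235  0.204   0.9493 -2.3018]
12.45
```

View pics/wlz.png

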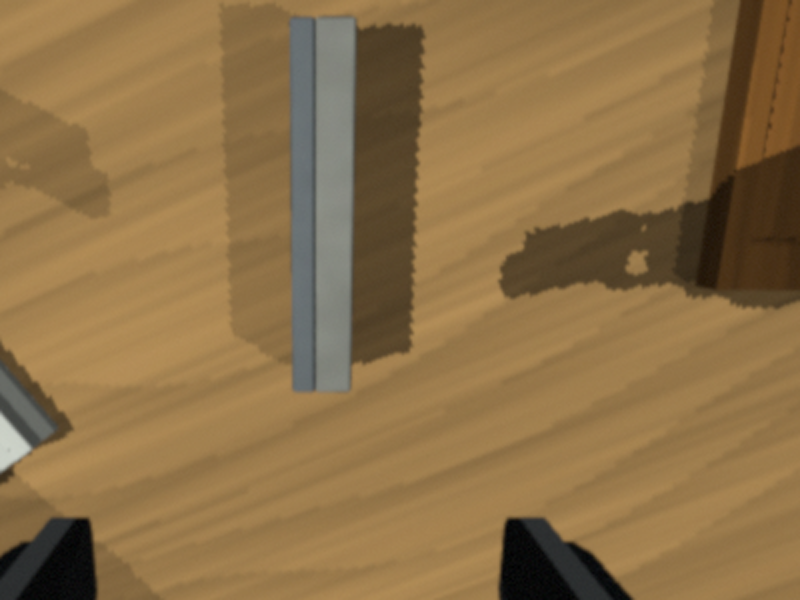

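The view shows the stone still standing, with its top at columns 290–355 and rows 18–391 of the crop, so the push was too short or it slid. I'll measure it, and use grey segmentation for the numbers from here on.

```bash
cat >> h.py <<'E'
def stone(name,z,near=None):
    im=cv2.imread(f"pics/{name}.png"); T=wristT(np.load(f"T{name}.npy")); hsv=cv2.cvtColor(im,cv2.COLOR_BGR2HSV)
    m=((hsv[...,1]<75)&(hsv[...,2]>35)).astype(np.uint8); m=cv2.morphologyEx(m,cv2.MORPH_OPEN,np.ones((3,3)))
    for c in cv2.findContours(m,cv2.RETR_EXTERNAL,cv2.CHAIN_APPROX_NONE)[0]:
        if cv2.contourArea(c)<1500: continue
        P=ray("wrist",c[:,0,:],z,T)[:,:2]
        (cx,cy),(w,h),a=cv2.minAreaRect((P*1000).astype(np.float32))
        if h>w: a+=90
        print("blob px",cv2.boundingRect(c),"c",cx,cy,"size",w,h,"yaw",(a+90)%180-90)
E
python3 -c "
from h import *
f=lambda q:np.array(q)/2.+[130,0]
print(rect(ray('wrist',f([[293,391],[290,18],[355,18],[352,391]]),.05,wristT(np.load('Twl.npy')))))
stone('wl',.05)
f=lambda q:np.array(q)/1.+[0,0]
print(ray('wrist',f([[326,98],[381,98]]),.05,wristT(np.load('Twp.npy'))))
to(.54,.043,.05,-23.6)"
```

```text
(array([0.5199, 0.0006]), np.float64(-22.620238265203472), array([0.1484, 0.0251, 0.1484, 0.0262]))
blob px (0, 75, 159, 179) c 550.3717651367188 194.51976013183594 size 155.91665649414062 66.23802185058594 yaw 13.072412490844727
blob px (275, 8, 33, 188) c 520.5828247070312 0.7794990539550781 size 26.097177505493164 148.80409240722656 yaw -22.838485717773438
[[ 0.5958 -0.0106  0.05  ]
 [ 0.5835 -0.0393  0.05  ]]
at [0.4623 0.0366 0.185 ] yaw -23.167354495183744 tilt [0.0178 0.0161] | units [ 2.2968 -1.2165  4.4993] turn z 0.08652910096325143
```

The stone has not moved: centre (0.520, 0.000), top 149 x 26 mm. The near-zero force at the end of the push suggests it was tilted close to balance and fell back. I'll push again, farther.

Emit:
send_rows(
  targets=[
    [[0.76, -0.4, 0.4], [0, 0, 0], -1],
    [[0.77, -0.4, 0.4], [0, 0, 0], -1],
    [[0.77, -0.41, 0.4], [0, 0, 0], -1],
    [[0, 0, 0.9], [0, 0, 0], -1],
    [[0, 0, 0.9], [0, 0, 0], -1],
    [[0, 0, 0.9], [0, 0, 0], -1],
    [[0, 0, 0.6], [0, 0, 0], -1],
    [[0, 0, 0], [0, 0, 0], -1],
  ],
)

```text
clock: 13.25
eef_pos: [0.5363, 0.0429, 0.0459]
ee_rot: [0.001, 0.98, -0.201, -0.004]
wrist_force: [-0.5, -0.8, 0.3]
gripper_width: 0.003
grasp_force: 0.0
```

Emit:
send_rows(
  targets=[
    [[0, 0.25, 0], [0, 0, 0], -1],
    [[0, 0.25, 0], [0, 0, 0], -1],
    [[0, 0.2, 0], [0, 0, 0], -1],
    [[0, 0.15, 0], [0, 0, 0], -1],
    [[0, 0.15, 0], [0, 0, 0], -1],
    [[0, 0.15, 0], [0, 0, 0], -1],
    [[0, 0, 0], [0, 0, 0], -1],
  ],
)

```text
clock: 13.95
eef_pos: [0.5262, 0.0103, 0.0504]
ee_rot: [0.0, 0.98, -0.201, 0.0]
wrist_force: [-0.0, -0.4, -0.1]
gripper_width: -0.0
grasp_force: 0.0
```

```bash
python3 -c "
from h import *
look('wq',0,0,560,420,1)
stone('wq',.05)
to(.54,.043,.05,-23.6);print(bot.observe()['wrist_force'])"
```

```text
[0.5262 0.0103 0.0504] yaw -23.221463205574818 q [ 0.4102  0.5561 -0.6008  1.9751  0.4557  0.7458 -2.438 ]
blob px (0, 257, 88, 130) c 530.0518188476562 146.90403747558594 size 46.434364318847656 81.80266571044922 yaw -35.62351989746094
blob px (260, 93, 71, 201) c 545.1934814453125 -5.579936981201172 size 33.371246337890625 99.69293975830078 yaw -23.02313995361328
at [0.5264 0.0109 0.0504] yaw -23.198634199018848 tilt [0.0198 0.0053] | units [-0.0064 -1.1621  0.0121] turn z 0.08027316019623072
[-0.0167  0.1833 -0.8165]
```

Emit:
send_rows(
  targets=[
    [[0, 0.15, 0], [0, 0, 0], -1],
    [[0, 0.15, 0], [0, 0, 0], -1],
    [[0, 0.15, 0], [0, 0, 0], -1],
    [[0, 0.15, 0], [0, 0, 0], -1],
    [[0, 0.15, 0], [0, 0, 0], -1],
    [[0, 0, 0], [0, 0, 0], -1],
  ],
)

```text
clock: 14.6
eef_pos: [0.5172, -0.0104, 0.0501]
ee_rot: [0.0, 0.98, -0.201, -0.0]
wrist_force: [0.1, -0.7, 0.2]
gripper_width: 0.0
grasp_force: 0.0
```

```bash
python3 -c "
from h import *
look('wr',0,0,560,420,1)
stone('wr',.05)
to(.54,.043,.05,-23.6);print(bot.observe()['wrist_force'])
a=cv2.imread('pics/wq.png');b=cv2.imread('pics/wr.png')
for n in('top','scene'): cv2.imwrite('pics/%s1.png'%n,eyes.capture(n)[...,::-1])
for i in(a,b): print([ (np.flatnonzero(cv2.cvtColor(i,cv2.COLOR_BGR2HSV)[r,200:450,1]<75)[[0,-1]]+200).tolist() if (cv2.cvtColor(i,cv2.COLOR_BGR2HSV)[r,200:450,1]<75).any() else None for r in (110,150,200,230)])
"
```

```text
[ 0.5172 -0.0104  0.0501] yaw -23.226403897127977 q [ 0.4538  0.5438 -0.6019  1.9965  0.4523  0.7352 -2.3994]
blob px (0, 290, 67, 96) c 516.8338012695312 135.72171020507812 size 35.49543762207031 61.89236831665039 yaw -35.646366119384766
blob px (222, 93, 59, 204) c 542.9708862304688 -8.681488037109375 size 25.90381622314453 101.16016387939453 yaw -22.853248596191406
at [ 0.5174 -0.0099  0.0502] yaw -23.2060627817898 tilt [-0.0001  0.0101] | units [-0.0033 -1.9154  0.0064] turn z 0.07878744364204024
[-0.2238  0.6128  0.5299]
[[273, 330], [273, 328], [274, 326], [274, 325]]
[[223, 280], [225, 280], [227, 280], [229, 280]]
```

The stone is still upright and unmoved while the shut fingers are above it, so the tips sit higher than nose_length implies. I'll calibrate by touching the stone's top gently.

Emit:
send_rows(
  targets=[
    [[0, -0.37, 0], [0, 0, 0], -1],
    [[0, 0, 0.05], [0, 0, 0], -1],
    [[0, 0, 0.05], [0, 0, 0], -1],
    [[0, 0, 0], [0, 0, 0], -1],
  ],
)

```text
clock: 15.15
eef_pos: [0.5216, 0.0011, 0.0469]
ee_rot: [0.0, 0.98, -0.2, -0.0]
wrist_force: [0.3, -0.7, -0.5]
gripper_width: 0.007
grasp_force: 0.0
```

Emit:
send_rows(
  targets=[
    [[0, 0, 0.05], [0, 0, 0], -1],
    [[0, 0, 0.05], [0, 0, 0], -1],
    [[0, 0, 0], [0, 0, 0], -1],
  ],
)

```text
clock: 15.45
eef_pos: [0.5217, 0.0006, 0.0439]
ee_rot: [0.0, 0.98, -0.201, -0.0]
wrist_force: [-0.4, 0.3, 0.1]
gripper_width: -0.007
grasp_force: 0.0
```

Emit:
send_rows(
  targets=[
    [[0, 0, 0.07], [0, 0, 0], -1],
    [[0, 0, 0], [0, 0, 0], -1],
  ],
)

```text
clock: 15.65
eef_pos: [0.5217, 0.0008, 0.0419]
ee_rot: [0.0, 0.98, -0.201, -0.0]
wrist_force: [-0.9, 0.4, -0.4]
gripper_width: -0.004
grasp_force: 0.0
```

Emit:
send_rows(
  targets=[
    [[0, 0, 0.07], [0, 0, 0], -1],
    [[0, 0, 0], [0, 0, 0], -1],
  ],
)

```text
clock: 15.85
eef_pos: [0.5218, 0.0008, 0.0398]
ee_rot: [0.0, 0.98, -0.201, -0.0]
wrist_force: [-0.9, 0.0, 0.1]
gripper_width: -0.0
grasp_force: 0.0
```

```bash
python3 -c "
from h import *
look('wt',0,0,560,420,1)
stone('wt',.05);to(.5205,.0007,.04,-23)
a=cv2.cvtColor(cv2.imread('pics/wt.png'),cv2.COLOR_BGR2HSV)
for r in (100,150,200,230,240,250,260,270): print(r,a[r,200:360:8,1].tolist(),a[r,200:360:8,2].tolist())
"
```

```text
[0.5218 0.0008 0.0398] yaw -23.162439708027 q [ 0.4215  0.5664 -0.5896  1.9899  0.4685  0.7217 -2.4305]
blob px (0, 291, 66, 95) c 525.128662109375 136.22654724121094 size 32.76454162597656 57.3939323425293 yaw -35.59188461303711
blob px (247, 92, 63, 202) c 546.345947265625 -10.041366577148438 size 25.921669006347656 93.56478881835938 yaw -22.838706970214844
at [0.5219 0.0009 0.0399] yaw -23.158555274986277 tilt [-0.0094  0.0027] | units [-0.0396  0.0227 -0.0035] turn z -0.03171105499725542
100 [128, 128, 126, 129, 128, 127, 8, 25, 18, 17, 12, 12, 17, 15, 127, 130, 130, 125, 128, 127] [181, 175, 166, 168, 167, 162, 131, 144, 141, 154, 169, 168, 170, 170, 104, 100, 100, 104, 102, 104]
150 [128, 127, 128, 127, 128, 128, 108, 25, 18, 15, 15, 15, 17, 15, 126, 124, 126, 130, 128, 129] [170, 168, 167, 169, 169, 172, 163, 145, 144, 134, 169, 169, 169, 167, 103, 103, 105, 102, 100, 101]
200 [127, 128, 128, 128, 128, 128, 128, 21, 21, 15, 14, 16, 14, 16, 129, 129, 127, 129, 130, 127] [175, 178, 177, 172, 176, 173, 171, 124, 121, 103, 147, 94, 94, 95, 113, 113, 110, 111, 112, 116]
230 [128, 1
[... 248 characters left out ...]
1, 126, 130, 131, 125, 132, 127] [215, 211, 177, 177, 171, 167, 170, 124, 122, 91, 67, 93, 92, 92, 111, 110, 107, 106, 108, 114]
250 [127, 129, 126, 128, 129, 127, 127, 21, 16, 17, 0, 12, 14, 11, 128, 129, 127, 122, 131, 124] [199, 174, 170, 173, 172, 168, 167, 121, 64, 61, 13, 62, 92, 92, 106, 111, 114, 113, 111, 109]
260 [128, 129, 128, 128, 130, 127, 125, 51, 17, 16, 55, 17, 40, 40, 123, 125, 129, 124, 125, 123] [208, 186, 169, 171, 178, 179, 98, 20, 61, 62, 14, 61, 32, 19, 112, 112, 111, 111, 110, 112]
270 [129, 129, 128, 129, 130, 128, 102, 60, 17, 17, 78, 13, 25, 54, 99, 127, 124, 126, 130, 126] [205, 210, 182, 178, 179, 175, 15, 17, 61, 61, 13, 60, 51, 19, 36, 108, 107, 109, 110, 111]
```

Emit:
send_rows(
  targets=[
    [[0, 0, 0.07], [0, 0, 0], -1],
    [[0, 0, 0], [0, 0, 0], -1],
  ],
)

```text
clock: 16.1
eef_pos: [0.5218, 0.0008, 0.0377]
ee_rot: [0.0, 0.98, -0.201, -0.0]
wrist_force: [-0.4, 0.3, 0.1]
gripper_width: -0.002
grasp_force: 0.0
```

Emit:
send_rows(
  targets=[
    [[0, 0, 0.05], [0, 0, 0], -1],
    [[0, 0, 0], [0, 0, 0], -1],
  ],
)

```text
clock: 16.3
eef_pos: [0.5218, 0.0009, 0.0362]
ee_rot: [0.0, 0.98, -0.201, -0.0]
wrist_force: [0.3, -0.2, -0.3]
gripper_width: -0.001
grasp_force: 0.0
```

Emit:
send_rows(
  targets=[
    [[0, 0, 0.05], [0, 0, 0], -1],
    [[0, 0, 0], [0, 0, 0], -1],
  ],
)

```text
clock: 16.5
eef_pos: [0.5218, 0.0008, 0.0348]
ee_rot: [0.0, 0.98, -0.201, -0.0]
wrist_force: [0.3, -0.9, -0.7]
gripper_width: -0.002
grasp_force: 0.0
```

Emit:
send_rows(
  targets=[
    [[0, 0, 0.05], [0, 0, 0], -1],
    [[0, 0, 0], [0, 0, 0], -1],
  ],
)

```text
clock: 16.7
eef_pos: [0.5218, 0.0008, 0.0333]
ee_rot: [0.0, 0.98, -0.201, -0.0]
wrist_force: [0.0, 0.1, 0.8]
gripper_width: -0.0
grasp_force: 0.0
```

Emit:
send_rows(
  targets=[
    [[0, 0, 0.05], [0, 0, 0], -1],
    [[0, 0, 0], [0, 0, 0], -1],
  ],
)

```text
clock: 16.9
eef_pos: [0.522, 0.0008, 0.0328]
ee_rot: [0.0, 0.98, -0.201, 0.0]
wrist_force: [-4.0, -0.1, 10.0]
gripper_width: -0.004
grasp_force: 5.1
```

Contact came at TCP z = 0.033 against a stone top of 0.050, so the shut tips are really about 17 mm behind the reported TCP. I'll use that from here, and redo the push lower.

Emit:
send_rows(
  targets=[
    [[0, 0, -0.6], [0, 0, 0], -1],
    [[0, -0.7, 0], [0, 0, 0], -1],
    [[0, -0.75, 0], [0, 0, 0], -1],
    [[0, 0, 0.4], [0, 0, 0], -1],
    [[0, 0, 0.42], [0, 0, 0], -1],
    [[0, 0, 0], [0, 0, 0], -1],
    [[0, 0.25, 0], [0, 0, 0], -1],
    [[0, 0.25, 0], [0, 0, 0], -1],
  ],
)

```text
clock: 17.7
eef_pos: [0.5327, 0.0259, 0.0252]
ee_rot: [0.0, 0.98, -0.201, -0.0]
wrist_force: [1.2, -0.6, 0.2]
gripper_width: 0.004
grasp_force: 0.0
```

Emit:
send_rows(
  targets=[
    [[0, 0.2, 0], [0, 0, 0], -1],
    [[0, 0.15, 0], [0, 0, 0], -1],
    [[0, 0.15, 0], [0, 0, 0], -1],
    [[0, 0.15, 0], [0, 0, 0], -1],
    [[0, 0, 0], [0, 0, 0], -1],
  ],
)

```text
clock: 18.2
eef_pos: [0.5248, 0.0073, 0.0251]
ee_rot: [0.001, 0.979, -0.202, -0.0]
wrist_force: [-0.1, 0.2, 0.2]
gripper_width: 0.0
grasp_force: 0.3
```

```bash
python3 -c "
from h import *
look('wu',0,0,560,420,1)
stone('wu',.05);to(.5205,.0007,.025,-23);print(bot.observe()['wrist_force'])
"
```

```text
[0.5248 0.0073 0.0251] yaw -23.27014515110874 q [ 0.3806  0.5906 -0.5572  1.9869  0.4782  0.6961 -2.4523]
blob px (0, 311, 52, 76) c 531.568359375 132.33934020996094 size 23.301729202270508 42.06355285644531 yaw -35.69092559814453
blob px (260, 90, 117, 215) c 545.0135498046875 -17.565475463867188 size 45.36857986450195 90.58685302734375 yaw -23.299278259277344
at [0.5249 0.0079 0.0251] yaw -23.24446309034568 tilt [-0.0278  0.0593] | units [-0.0401  0.2786  0.0039] turn z -0.04889261806913581
[-0.2171  0.4706 -0.344 ]
```

It's tilting now, with the grey blob 45 mm wide. I'll continue the push.

Emit:
send_rows(
  targets=[
    [[0, 0.15, 0], [0, 0, 0], -1],
    [[0, 0.15, 0], [0, 0, 0], -1],
    [[0, 0.15, 0], [0, 0, 0], -1],
    [[0, 0.15, 0], [0, 0, 0], -1],
    [[0, 0.1, 0], [0, 0, 0], -1],
    [[0, 0, 0], [0, 0, 0], -1],
    [[0, 0, 0], [0, 0, 0], -1],
  ],
)

```text
clock: 18.95
eef_pos: [0.5173, -0.0102, 0.0254]
ee_rot: [-0.0, 0.98, -0.201, 0.0]
wrist_force: [-0.3, 0.1, -0.6]
gripper_width: 0.003
grasp_force: 0.0
```

```bash
python3 -c "
from h import *
look('wv',0,0,560,420,1)
stone('wv',.026);to(.5205,.0007,.025,-23);print(bot.observe()['wrist_force'])
"
```

```text
[ 0.5173 -0.0102  0.0254] yaw -23.168872909437372 q [ 0.4194  0.5799 -0.5591  2.006   0.4767  0.6856 -2.4179]
blob px (282, 92, 114, 213) c 525.8857421875 -43.492095947265625 size 50.81288146972656 105.99347686767578 yaw -22.820266723632812
at [ 0.5173 -0.01    0.0254] yaw -23.154169353459082 tilt [ 0.0078 -0.0122] | units [-0.0434 -0.3701  0.0128] turn z -0.030833870691816402
[ 0.4413 -0.2424 -0.0982]
```

It's lying flat, 51 mm wide at z = 26 mm. I'll back off and measure it whole.

Emit:
send_rows(
  targets=[
    [[0, 0, -0.8], [0, 0, 0], -1],
    [[0, 0, -1], [0, 0, 0], 1],
    [[-0.6, 0.5, -1], [0, 0, 0], 1],
    [[-0.6, 0.5, -1], [0, 0, 0], 1],
    [[-0.8, 0.5, -0.7], [0, 0, 0], 1],
    [[0, 0, 0], [0, 0, 0], 1],
    [[0, 0, 0], [0, 0, 0], 1],
  ],
)

```text
clock: 19.7
eef_pos: [0.4449, -0.0284, 0.1609]
ee_rot: [0.0, 0.98, -0.201, 0.001]
wrist_force: [-0.8, 0.2, 0.7]
gripper_width: 0.99
grasp_force: 0.0
```

```bash
python3 -c "
from h import *
look('wx',0,0,560,420,1)
stone('wx',.026);print(bot.observe()['clock'])
"
```

```text
[ 0.4449 -0.0284  0.1609] yaw -23.193514352143175 q [ 0.6574  0.2418 -0.7314  2.0877  0.2093  0.882  -2.1685]
blob px (0, 142, 83, 131) c 517.490234375 197.8992919921875 size 98.92314910888672 76.02859497070312 yaw 13.162027359008789
blob px (224, 20, 64, 186) c 505.3841552734375 -35.41941452026367 size 49.543941497802734 149.33982849121094 yaw -22.842506408691406
19.75
```

Emit:
send_rows(
  targets=[
    [[0.65, -0.2, 0.5], [0, 0, -0.07], 1],
    [[0.65, -0.2, 0.5], [0, 0, 0], 1],
    [[0.65, -0.18, 0.5], [0, 0, 0], 1],
    [[0, 0, 0.9], [0, 0, 0], 1],
    [[0, 0, 0.9], [0, 0, 0], 1],
    [[0, 0, 0.5], [0, 0, 0], 1],
    [[0, 0, 0], [0, 0, 0], 1],
    [[0, 0, 0], [0, 0, 0], 1],
  ],
)

```text
clock: 20.55
eef_pos: [0.5052, -0.034, 0.0461]
ee_rot: [-0.0, 0.98, -0.197, -0.0]
wrist_force: [-0.2, -0.6, 0.9]
gripper_width: 1.003
grasp_force: 0.0
```

```bash
python3 -c "
from h import *
look('wy',0,0,560,420,1)
stone('wy',.026);to(.5054,-.0354,-.010,-22.85)
"
```

```text
[ 0.5052 -0.034   0.0461] yaw -22.76457198137148 q [ 0.502   0.533  -0.5968  2.024   0.4507  0.7141 -2.346 ]
blob px (232, 90, 99, 256) c 505.7151794433594 -35.71415328979492 size 49.869747161865234 149.27809143066406 yaw -22.83812713623047
at [ 0.5059 -0.0342  0.0469] yaw -22.778297004536622 tilt [ 0.0483 -0.0401] | units [-0.0013  0.0432  1.896 ] turn z 0.014340599092675887
```

Emit:
send_rows(
  targets=[
    [[0, 0.04, 0.6], [0, 0, 0.01], 1],
    [[0, 0, 0.6], [0, 0, 0], 1],
    [[0, 0, 0.4], [0, 0, 0], 1],
    [[0, 0, 0.2], [0, 0, 0], 1],
    [[0, 0, 0], [0, 0, 0], 1],
  ],
)

```text
clock: 21.1
eef_pos: [0.5046, -0.0358, -0.0077]
ee_rot: [0.0, 0.98, -0.198, -0.0]
wrist_force: [-0.6, 0.6, 0.3]
gripper_width: 1.001
grasp_force: 0.0
```

Emit:
send_rows(
  targets=[
    [[0, 0, 0], [0, 0, 0], 0.4],
    [[0, 0, 0], [0, 0, 0], -1],
    [[0, 0, 0], [0, 0, 0], -1],
    [[0, 0, 0], [0, 0, 0], -1],
    [[0, 0, 0], [0, 0, 0], -1],
    [[0, 0, 0], [0, 0, 0], -1],
  ],
  force=50,
)

```text
clock: 21.7
eef_pos: [0.5054, -0.0356, -0.0066]
ee_rot: [-0.0, 0.98, -0.198, 0.001]
wrist_force: [-1.2, 0.3, 5.1]
gripper_width: 0.57
grasp_force: 51.9
```

```bash
python3 -c "
from h import *
look('wc',0,0,560,420,1)
stone('wc',.026);to(.5056,-.0356,-.010,-22.85);print(bot.observe()['wrist_force'])
"
```

```text
[ 0.5054 -0.0356 -0.0066] yaw -22.853188036801164 q [ 0.4459  0.6214 -0.526   2.0401  0.5327  0.6137 -2.4134]
blob px (186, 86, 186, 281) c 519.8076782226562 -41.967002868652344 size 76.55764770507812 117.81147003173828 yaw -22.88774871826172
at [ 0.5054 -0.0357 -0.0067] yaw -22.856325411804175 tilt [ 0.0907 -0.0236] | units [ 0.0059 -0.0045  0.1115] turn z -0.0012650823608346684
[-1.4566  0.9807  6.3428]
```

Gripped across the width, centred. I'll lift and re-measure the base from beside it before seating.

Emit:
send_rows(
  targets=[
    [[0, 0, -0.4], [0, 0, 0], -1],
    [[0, 0, -0.8], [0, 0, 0], -1],
    [[0, 0, -0.9], [0, 0, 0], -1],
    [[0.3, 0.4, -1], [0, 0, 0], -1],
    [[0.4, 0.5, -1], [0, 0, 0], -1],
    [[0.4, 0.5, -1], [0, 0, 0], -1],
    [[0.4, 0.5, -1], [0, 0, 0], -1],
    [[0, 0, -0.7], [0, 0, 0], -1],
  ],
)

```text
clock: 22.55
eef_pos: [0.5242, -0.1096, 0.1986]
ee_rot: [0.001, 0.98, -0.2, 0.001]
wrist_force: [-0.1, -0.6, -5.4]
gripper_width: 0.568
grasp_force: 54.4
```

Emit:
send_rows(
  targets=[
    [[0, 0, 0], [0, 0, 0], -1],
    [[0, 0, 0], [0, 0, 0], -1],
  ],
)

```text
clock: 22.75
eef_pos: [0.523, -0.1055, 0.1959]
ee_rot: [0.0, 0.98, -0.198, -0.0]
wrist_force: [0.0, 0.3, -5.3]
gripper_width: 0.571
grasp_force: 54.5
```

```bash
python3 - <<'E'
from h import *
look('wd',180,0,380,300,2); s=bot.observe(); print(s['clock'],s['grasp_force'],s['wrist_force'])
stone('wd',.026)
# predicted base top outline pixels
T=wristT(np.load('Twd.npy'));K=eyes.camera_model('wrist')['mtx']
c=np.array([.4925,-.236]);a=np.radians(-23.6);ex=np.array([np.cos(a),np.sin(a)]);ey=np.array([-ex[1],ex[0]])
for L,W in((.1,.04),(.0795,.0295)):
  P=[np.r_[c+sx*L*ex+sy*W*ey,.018] for sx,sy in((-1,1),(1,1),(1,-1),(-1,-1))]
  q=(np.array(P)-T[:3,3])@T[:3,:3]; print(np.c_[K[0,2]+K[0,0]*q[:,0]/-q[:,2],K[1,2]-K[1,1]*q[:,1]/-q[:,2]])
E
```

```text
[ 0.523  -0.1055  0.1959] yaw -22.839386302002616 q [ 0.7227  0.36   -0.7001  1.8558  0.2686  1.0243 -2.0566]
22.8 54.48330760002136 [-0.7301  0.1152 -5.1256]
blob px (0, 223, 78, 116) c 526.6544799804688 197.34848022460938 size 112.67166137695312 80.44651794433594 yaw 13.176115989685059
blob px (186, 86, 186, 281) c 461.4273681640625 -79.83084106445312 size 198.1219940185547 305.05450439453125 yaw -22.87146759033203
blob px (0, 0, 47, 69) c 727.2548217773438 50.896942138671875 size 39.4326171875 62.53950881958008 yaw -35.282508850097656
[[363.9286 248.4559]
 [381.7328  42.8567]
 [470.247   44.0871]
 [439.2667 249.3369]]
[[375.554  230.3661]
 [391.048   67.3432]
 [455.1776  68.2179]
 [431.9767 231.0369]]
```

View pics/wdz.png

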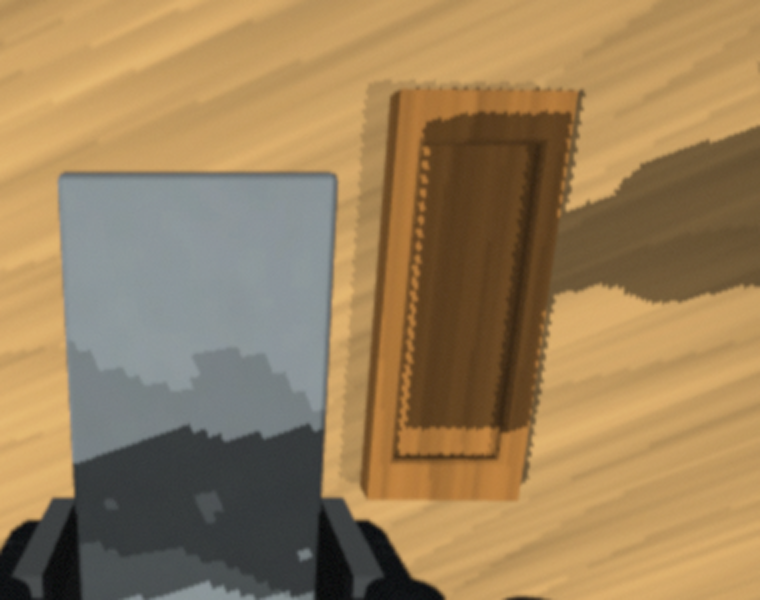

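The picture shows the base rim corners at crop (369,497), (400,91), (582,92) and (520,499), within about 1 mm of the prediction. The pocket is about 1 mm nearer, so the centre is (0.492, -0.2355) with yaw -23.6°.

Emit:
send_rows(
  targets=[
    [[0.12, 0.75, 0], [0, 0, 0], -1],
    [[0.12, 0.75, 0.3], [0, 0, 0], -1],
    [[0.12, 0.75, 0.6], [0, 0, 0], -1],
    [[0.12, 0.75, 0.8], [0, 0, 0], -1],
    [[0.12, 0.7, 0.8], [0, 0, 0], -1],
    [[0.12, 0.7, 0.8], [0, 0, 0.15], -1],
    [[0, 0, 0.8], [0, 0, 0], -1],
    [[0, 0, 0.5], [0, 0, 0], -1],
  ],
)

```text
clock: 23.6
eef_pos: [0.4896, -0.2348, 0.0547]
ee_rot: [-0.001, 0.979, -0.205, -0.003]
wrist_force: [0.1, 0.9, -4.4]
gripper_width: 0.569
grasp_force: 54.3
```

Emit:
send_rows(
  targets=[
    [[0, 0, 0], [0, 0, 0], -1],
    [[0, 0, 0], [0, 0, 0], -1],
  ],
)

```text
clock: 23.8
eef_pos: [0.4927, -0.2342, 0.0581]
ee_rot: [-0.001, 0.979, -0.204, -0.0]
wrist_force: [0.6, 0.8, -4.1]
gripper_width: 0.572
grasp_force: 54.4
```

```bash
python3 - <<'E'
from h import *
s=bot.observe(); print(s['clock'],s['grasp_force'],s['wrist_force']); to(.4918,-.2355,.0044,-23.6)
E
```

```text
23.8 54.367974400520325 [ 0.5947  0.8256 -4.1094]
at [ 0.4927 -0.2342  0.0581] yaw -23.48419137584252 tilt [-0.0639 -0.0576] | units [-0.0091  0.0523  1.789 ] turn z 0.023161724831496144
```

Emit:
send_rows(
  targets=[
    [[-0.01, 0.05, 0.5], [0, 0, 0.02], -1],
    [[0, 0, 0.5], [0, 0, 0], -1],
    [[0, 0, 0.4], [0, 0, 0], -1],
    [[0, 0, 0], [0, 0, 0], -1],
    [[0, 0, 0], [0, 0, 0], -1],
  ],
)

```text
clock: 24.3
eef_pos: [0.4914, -0.2367, 0.0158]
ee_rot: [-0.0, 0.979, -0.205, -0.0]
wrist_force: [0.6, -0.1, -4.8]
gripper_width: 0.572
grasp_force: 54.3
```

```bash
python3 - <<'E'
from h import *
s=bot.observe(); print(s['clock'],s['grasp_force'],s['wrist_force']); to(.4918,-.2355,.0044,-23.6)
E
```

```text
24.3 54.34419393539429 [ 0.6154 -0.0995 -4.7877]
at [ 0.4914 -0.2367  0.0158] yaw -23.692372762468512 tilt [-0.0593 -0.0151] | units [-0.0026 -0.0433  0.3801] turn z -0.018474552493702133
```

Emit:
send_rows(
  targets=[
    [[0, -0.04, 0.08], [0, 0, -0.02], -1],
    [[0, 0, 0.07], [0, 0, 0], -1],
    [[0, 0, 0.06], [0, 0, 0], -1],
    [[0, 0, 0], [0, 0, 0], -1],
  ],
)

```text
clock: 24.7
eef_pos: [0.492, -0.236, 0.0099]
ee_rot: [0.0, 0.979, -0.205, -0.0]
wrist_force: [-0.3, 1.1, -3.6]
gripper_width: 0.566
grasp_force: 54.5
```

Emit:
send_rows(
  targets=[
    [[0, 0, 0.05], [0, 0, 0], -1],
    [[0, 0, 0.05], [0, 0, 0], -1],
    [[0, 0, 0], [0, 0, 0], -1],
  ],
)

```text
clock: 25.0
eef_pos: [0.4919, -0.236, 0.0068]
ee_rot: [-0.0, 0.979, -0.205, -0.0]
wrist_force: [-0.5, 0.1, -4.4]
gripper_width: 0.574
grasp_force: 54.4
```

The underside is at about 13 mm, inside the pocket and free of contact. The last 2–3 mm go slowly.

Emit:
send_rows(
  targets=[
    [[0, 0, 0.04], [0, 0, 0], -1],
    [[0, 0, 0.03], [0, 0, 0], -1],
    [[0, 0, 0], [0, 0, 0], -1],
  ],
)

```text
clock: 25.3
eef_pos: [0.492, -0.236, 0.0048]
ee_rot: [-0.0, 0.979, -0.205, -0.0]
wrist_force: [0.3, -0.3, -4.5]
gripper_width: 0.566
grasp_force: 54.5
```

Emit:
send_rows(
  targets=[
    [[0, 0, 0.02], [0, 0, 0], -1],
    [[0, 0, 0], [0, 0, 0], -1],
  ],
)

```text
clock: 25.5
eef_pos: [0.4922, -0.236, 0.0045]
ee_rot: [0.0, 0.979, -0.205, 0.0]
wrist_force: [-0.6, 1.1, -3.3]
gripper_width: 0.57
grasp_force: 54.5
```

Emit:
send_rows(
  targets=[
    [[0, 0, 0.02], [0, 0, 0], -1],
    [[0, 0, 0.01], [0, 0, 0], -1],
    [[0, 0, 0], [0, 0, 0], -1],
  ],
)

```text
clock: 25.8
eef_pos: [0.4922, -0.236, 0.0044]
ee_rot: [0.0, 0.979, -0.205, -0.0]
wrist_force: [-4.4, 1.2, 7.7]
gripper_width: 0.568
grasp_force: 55.8
```

The stone touched down at exactly the predicted height. Releasing and backing off to verify.

Emit:
send_rows(
  targets=[
    [[0, 0, 0], [0, 0, 0], 0.4],
    [[0, 0, 0], [0, 0, 0], 1],
    [[0, 0, 0], [0, 0, 0], 1],
    [[0, 0, 0], [0, 0, 0], 1],
    [[0, 0, -0.4], [0, 0, 0], 1],
    [[0, 0, -0.8], [0, 0, 0], 1],
    [[0, 0, -1], [0, 0, 0], 1],
    [[-0.3, 0, -1], [0, 0, 0], 1],
  ],
)

```text
clock: 26.6
eef_pos: [0.4848, -0.2325, 0.1012]
ee_rot: [-0.0, 0.979, -0.204, 0.001]
wrist_force: [0.6, -0.1, 0.7]
gripper_width: 0.997
grasp_force: 0.0
```

Emit:
send_rows(
  targets=[
    [[-0.8, -0.3, -1], [0, 0, 0], 1],
    [[-0.8, -0.3, -1], [0, 0, 0], 1],
    [[0, 0, -0.5], [0, 0, 0], 1],
    [[0, 0, 0], [0, 0, 0], 1],
    [[0, 0, 0], [0, 0, 0], 1],
  ],
)

```text
clock: 27.1
eef_pos: [0.4473, -0.1972, 0.1749]
ee_rot: [0.0, 0.979, -0.205, 0.001]
wrist_force: [-0.7, 0.2, -0.5]
gripper_width: 1.005
grasp_force: 0.0
```

```bash
python3 - <<'E'
from h import *
look('we',0,0,560,420,1); stone('we',.037); s=bot.observe(); print(s['clock'],s['wrist_force'])
a=cv2.imread('pics/top0.png').astype(int); t=eyes.capture('top')[...,::-1]; cv2.imwrite('pics/top2.png',t); d=np.abs(t.astype(int)-a).max(2)>45
for n,(u,v) in dict(mug=(238,163),bottle=(304,150),canister=(88,223),kettle=(460,235)).items(): print(n,d[v-25:v+26,u-30:u+31].mean())
E
```

```text
[ 0.4473 -0.1972  0.1749] yaw -23.63733731920283 q [ 0.9499  0.2972 -0.6848  1.9807  0.2314  0.9411 -1.8343]
blob px (269, 23, 64, 184) c 492.1172180175781 -235.99215698242188 size 50.46778106689453 149.44175720214844 yaw -23.55523681640625
27.15 [ 0.1395  0.2652 -0.5508]
mug 0.0
bottle 0.0
canister 0.0
kettle 0.0
```

```bash
python3 -c "
from station import bot
print(bot.finish_job())"
```

```text
the job is handed in; nothing more can be done
None
```

The stone was laid flat on the worktop, let go, picked up again across its width and lowered into the base pocket, where it measures flat and square; the kettle, canister, mug and bottle did not move, and the job is handed in at about 27 s.

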